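Set the board holder to its gauge mark and guard the wheel

ROBOT

A 6-joint arm with a two-finger parallel gripper is mounted at the origin on a cart in front of the work surface, level with it; the furniture and walls round the work are solid. World frame = base frame: x ahead of the robot, y to its left, z up, the work surface at z = 0. Lengths are in m, angles in rad, forces in N, time in s.
With the tool pointing down it reaches from about 0.375 to 0.75 m from the base axis. Payload 9 kg.
Tool frame: the origin (TCP) lies at the very end of the fingers, on their centre line; the grasp point (between the pads) lies 19 mm behind it; z points along the fingers, y is the line along which they close (so a half turn about z gives the same grasp; the last joint's range is limited). The gripper opens to 85 mm and grips with 20 to 120 N. Pads are 22 mm wide; open, the fingers measure 114 mm over their backs; the gripper's body (76 mm by 85 mm) begins 54 mm behind the grasp point. The pads swing forward as they close: fully open they stand 13 mm farther back than shut.
Start: joints at [-1.409, 0.104, 0.097, 1.564, 0, 1.353], TCP at [0.222, -0.557, 0.231] pointing down, gripper open.
Joint ranges: [-2.99, 2.99], [-0.84, 1.86], [-1.1, 1.16], [-1.84, 2.11], [-1.51, 1.56], [-3.14, 3.14]. Speed limits (rad/s): [2.22, 2.22, 2.57, 3.14, 3.14, 3.14].

INTERFACE

Orientations are given as [roll, pitch, yaw] about the fixed x, y, z axes, in that order (R = Rz(yaw) Ry(pitch) Rx(roll)).
In Python, from cell import get_state, imaging, ticket gives the robot as it stands. The module is installed in compiled form; this text tells all that it offers.
- The arm moves only by the tool step_arm, never from a script. Its argument "series" is a list of rows, each a list of 7 numbers: the shift along the world's x, y, z in m, then the turn, a rotation vector about the world's x, y, z in degrees, then the closure in counts, from 0 (fully open) to 255 (shut). In form: [[dx, dy, dz, wx, wy, wz, fingers], ...]. A call has 1 to 12 rows; each row is the pose to reach, as a shift and turn from the pose commanded when the call began; what a row does not reach only later rows make up. A row lasts 1/8 s, in which the tool goes at most 62.5 mm and 10.7 degrees, less where a joint would pass 70% of its speed; a pose out of reach is approached as far as the arm can. A call with a gripper value outside its range is refused whole. The fingers move at their own pace and stop on an object; "force" is the grip in N (left out, the last holds). Time passes only in rows, so rows that repeat a pose let the fingers close. It gives the time, the measured TCP pose, the force, the opening and the grip force at its end, in the units of the state.
- get_state(): the state, without advancing time (a new reading comes with each control period).
- imaging.read_camera(name): name is "scene" or "top" or "wrist"; returns the picture (480x640x3 uint8, blue, green, red); there is no depth.
- imaging.camera_params(name): a dict with "fx", "fy", "cx", "cy" (pixels), "R" (3x3) and "t" (3): a world point X has camera coordinates R X + t. Camera axes: x right, y down, z forward; pixel columns grow to the right and rows downward; lengths in m; the calibration is good to about 2 mm. A picture is of the moment at which its call begins: read the wrist's pose just before it. camera_params takes no time and is no camera call; for the wrist camera it gives the pose at the moment of the call.
- ticket.hand_in(): hands the job in; it is judged then, once.
The state is a dict: "clock": time; "joint_pos": joint angles; "joint_velocities": joint speeds; "joint_efforts": joint torques, N m; "ee_pos": TCP position; "tool_rot": TCP orientation; "wrist_force": force on the tool from outside, world axes, zero at the start; "torque": the same for the moment, N m; "opening": opening from 0.0 (shut) to 1.0 (fully open); "grip_force": force on a finger pad.
Only numpy, scipy, OpenCV 4.12 (cv2) and the standard library are available. Lean on these libraries where they do the work, as an engineer would, in place of code of your own. Each camera call takes 0.05 s, during which the arm holds its last target. There are 200 camera calls.

TASK

Set up the circuit-board holder for the next batch: with a fingertip on top of its knurled wheel, roll the wheel until the gap between the jaws has closed so far that the moving jaw's pointer stands exactly opposite the tip of the gauge clip, then push the swing guard by its post, round over the wheel as far as it goes, so that the setting cannot be knocked. Work only by touch on the wheel and the guard: press gently, do not grip or lift anything, do not push the jaw itself or touch the gauge clip, and leave the holder, which stands loose on the desk, and the things around it where they are.

Things in the scene. Friction and masses are not known exactly. Their poses are not given: they have to be found in the camera images.
- holder: Board holder, a small bench vice: grey base plate 84 (x) x 208 (y) x 16 mm on rubber feet, 3 kg, loose on the desk. Origin: centre of its underside; z up; y is the line of jaw travel, towards the fixed jaw, which is the end nearest the robot (wheel and guard are at the far end); x points to the scale side, which faces the keyboard on the left.
- fixed_jaw_face (a point): On the fixed aluminium jaw: middle of the face that looks at the moving jaw, 50 mm above the desk, 81 mm along the holder's y from its origin. The jaw is 50 x 16 mm, 67 mm high.
- wheel: Knurled wheel, dark steel, 44 mm in diameter, 14 mm wide. Origin: its centre, 40 mm above the desk, at y = -42 mm on the holder's middle line; its axis, along the holder's y, is level; its frame turns with it. Its top, 62 mm above the desk, is open from above while the guard is swung off; the bearing blocks beside it (y = -32 to -20 mm and -92 to -66 mm) are 50 and 56 mm high. It only turns.
- wheel_centre (a point): The wheel's centre again, to tell how it acts. Rolling its top towards the holder's +x (the scale side) drives the moving jaw towards the fixed jaw by a steep screw and closes the gap: 24 mm a turn, so 5.8 mm of rolling at the rim for 1 mm of jaw; rolling it back opens the gap. It turns with about 1 N at the rim, stays where it is left, and a fingertip pressing down with 5 to 10 N carries it without slip.
- moving_jaw: Moving jaw, an aluminium block 50 (x) x 16 (y) mm, 67 mm high, sliding along the holder's y on two guide rods, driven by the wheel. Origin: on the holder's middle line at the desk's height, below the block's middle. Move it by the wheel only.
- jaw_pointer (a point): Tip of the steel pointer at the foot of the moving jaw, on the scale side of the holder, at the middle of the jaw's thickness (38 mm from the holder's middle line, 22 mm above the desk). It travels with the jaw.
- gauge_clip: Gauge clip, a dark steel saddle 14 mm wide on the scale edge of the base, with a small screw head in front and a tip that points at the scale. It has been set for the boards of the batch, elsewhere each time. Origin: on the holder's middle line at the desk's height, level in y with the tip; axes as the holder's.
- gauge_mark (a point): Tip of the gauge clip, 22 mm above the desk, 38 mm from the holder's middle line; axes as the holder's. At the start it lies 5 to 24 mm further along the holder's +y than the jaw's pointer. The setting is right when the two tips are opposite each other, at the same y of the holder.
- wheel_guard (a joint): Angle of the wheel's guard, a level aluminium plate that turns on an upright hinge on the outer bearing block, rad: 0 swung off (it points 0.35 rad past the holder's +x, away from the wheel), 1.92 home against its stop (it points to the holder's +y and lies over the wheel); starts between 0 and 0.25. It turns counter-clockwise seen from above, takes about 1 N at its post and stays where left.
- guard_hinge (a point): Point on the guard's upright hinge axis, 66 mm above the desk, over the outer bearing block (79 mm from the holder's origin along -y).
- guard_post (a point): Middle of the guard's post, an upright black round stub 13 mm in diameter, 56 mm from the hinge axis, reaching from 69 to 95 mm above the desk; this point is 82 mm above it. The guard's plate is 3 mm thick, its underside 66 mm above the desk (4 mm over the wheel), 34 mm wide, and ends 6 mm beyond the post's axis. The post is pushed sideways to swing the guard.
- relay_module: Small blue relay board, 34 x 52 x 16 mm, lying loose on the desk by the holder; leave it alone. Origin: centre of its underside.
- heatsink: Finned aluminium heatsink, 32 x 40 x 24 mm, loose on the desk past the far end of the keyboard; leave it alone. Origin: centre of its underside.
- allen_key: Bent hex key, 28 x 80 x 4 mm, loose on the desk past the far end of the holder; leave it alone. Origin: centre of its underside.
- tape_roll: Roll of black electrical tape, 63 mm across, 18 mm high, lying loose beyond the keyboard, left of the holder; leave it alone. Origin: centre of its underside.
- mug: White mug, 92 x 127 x 95 mm with its handle, standing loose beyond the keyboard, left of the holder; leave it alone. Origin: centre of its underside.

How it is judged:
On the way, in this order (a step that is already met when the one before it is completed fails the run):
1. the wheel is rolled until the jaw's pointer stands opposite the gauge tip (within 1.5 mm), its guard still swung off (y of jaw_pointer in the frame of gauge_mark between -0.0015 and 0.0015 m and value of joint wheel_guard below 1 rad), for 0.3 s.
2. the guard is pushed home over the wheel (value of joint wheel_guard above 1.75 rad), for 0.2 s.
At the end, for the whole second after the job is handed in: The jaw's pointer stands within 1.5 mm of the gauge tip along the holder's y, the guard is home over the wheel (1.75 rad or more of 1.92), the wheel is at rest, and the holder stands flat within 20 mm of where it stood (y of jaw_pointer in the frame of gauge_mark between -0.0015 and 0.0015 m and value of joint wheel_guard above 1.75 rad and angular speed of wheel below 0.1 rad/s and distance of holder from where it was at the start of the episode below 0.02 m and linear speed of holder below 0.01 m/s and angle between holder's own z axis and vertical below 0.05 rad); the robot touches nothing.
It fails at once if the holder is lifted, tipped or shoved by more than 20 mm (distance of holder from where it was at the start of the episode above 0.02 m or height (world z) of holder above 0.006 m or angle between holder's own z axis and vertical above 0.1 rad).
It fails at once if the wheel is pressed or pinched with more than 40 N (contact force between any of the fingers, the arm and wheel above 40 N).
It fails at once if the moving jaw is pushed directly (more than 5 N) (contact force between any of the fingers, the arm and moving_jaw above 5 N).
It fails at once if the gauge clip is pushed (more than 2 N) (contact force between any of the fingers, the arm and gauge_clip above 2 N).
It fails at once if something lying about is moved by more than 20 mm (distance of any of relay_module, heatsink, allen_key, tape_roll, mug from where it was at the start of the episode above 0.02 m).
It also fails if it takes over 64 s, if anything falls off the work surface, if the arm or the gripper's body presses on something with over 40 N, if the wrist force passes 120 N, or if a joint passes its speed limit or range.

## Working session

There is one attempt and no reset: what is moved stays moved. The work goes in short steps, Python scripts to look and compute and a tool call to move; the robot and the scene stay as the last step left them, time stands still between calls to the robot, and variables do not carry over. Pictures are saved under pics/ and viewed, at most 10 in all, crops included, and the job is handed in when it is done.

Besides the shell and the picture viewer there is one more tool, called after "Request:" by a JSON object that holds its "op" and its "data". step_arm: Moves the arm, as the interface text tells. Its arguments: {"type":"object","properties":{"series":{"type":"array"},"force":{"type":"number"}},"required":["series"]}

```bash
mkdir -p pics
python3 - <<'E'
from cell import get_state, imaging
import cv2,numpy as np
for n in("scene","top"):
    cv2.imwrite(f"pics/{n}0.png",imaging.read_camera(n))
    p=imaging.camera_params(n);print(n,p["fx"],p["cx"],p["cy"],(-np.array(p["R"]).T@p["t"]).round(3),np.array(p["R"]).round(3).tolist())
s=get_state();print(s)
E
```

```text
scene 435.5821406138123 332.37412617274333 240.6425971251672 [-0.267 -0.539  0.533] [[0.472, -0.881, 0.004], [-0.412, -0.225, -0.883], [0.779, 0.415, -0.47]]
top 614.2101896351065 321.163278020793 231.68518781605596 [ 0.255 -0.155  1.176] [[0.009, -1.0, -0.004], [-0.983, -0.008, -0.182], [0.182, 0.006, -0.983]]
{'clock': 0.1, 'joint_pos': array([-1.40867560e+00,  1.04651127e-01,  9.65643720e-02,  1.56387865e+00,
        1.53568253e-05,  1.35310569e+00]), 'joint_velocities': array([ 0.00062283, -0.00083159,  0.00084029,  0.00092   ,  0.00107264,
        0.00047809]), 'joint_efforts': array([ 5.44834358e-03, -5.58205533e+01,  5.04720354e+01,  1.33298148e-02,
       -3.44270438e-04,  2.23661324e-06]), 'ee_pos': array([ 0.22241904, -0.55694822,  0.23060286]), 'tool_rot': array([-3.14045449e+00, -2.67485624e-04,  3.79811204e-01]), 'wrist_force': array([-0.19671882,  0.61315094,  0.06823116]), 'torque': array([-0.02359575, -0.05537845,  0.02646954]), 'grip_force': 0.0, 'opening': 0.9996903401828316}
```

View pics/scene0.png

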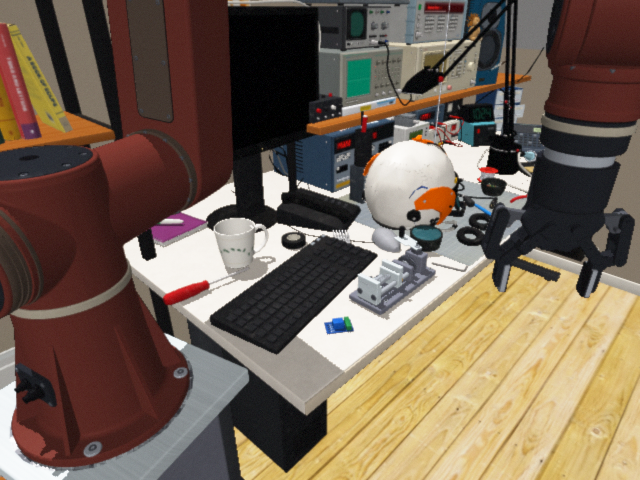

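View pics/top0.png

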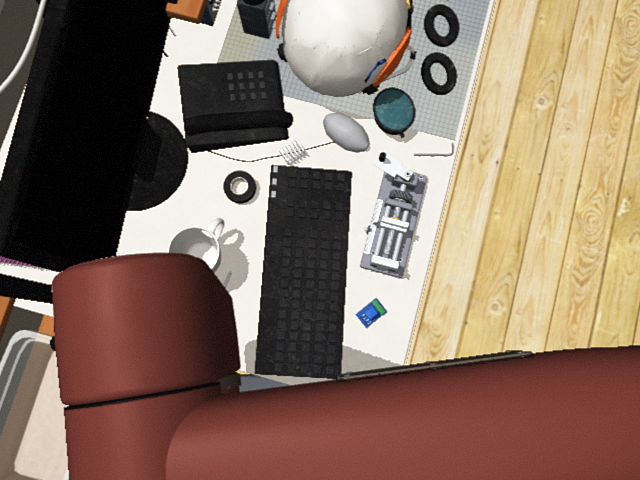

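Run:
```python
import cv2
a=cv2.imread("pics/top0.png")[135:285,340:460]
cv2.imwrite("pics/top0c.png",cv2.resize(a,(480,600),interpolation=cv2.INTER_CUBIC))
```

```text
(no output)
```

View pics/top0c.png

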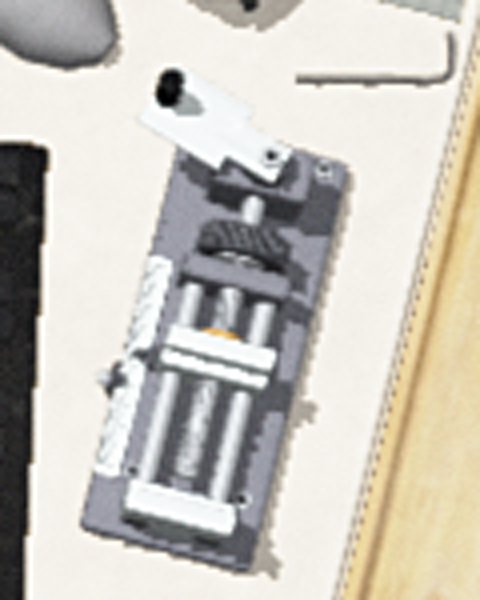

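```bash
cat > h.py <<'E'
import numpy as np,cv2
from scipy.optimize import least_squares
from cell import get_state, imaging
def proj(p,X):
    c=np.asarray(X)@np.array(p["R"]).T+np.array(p["t"]); return np.c_[p["fx"]*c[:,0]/c[:,2]+p["cx"],p["fy"]*c[:,1]/c[:,2]+p["cy"]]
def H(q,P):
    P=np.asarray(P,float);c,s=np.cos(q[2]),np.sin(q[2])
    return np.c_[q[0]+c*P[:,0]-s*P[:,1],q[1]+s*P[:,0]+c*P[:,1],P[:,2]]
def fit(p,P,uv,q0=(0.45,-.28,1.35)):
    r=least_squares(lambda q:(proj(p,H(q,P))-uv).ravel(),q0);return r.x,r.fun.reshape(-1,2)
def guard(t): # post in holder frame for joint t
    a=-.35+t; return [.056*np.cos(a),-.079+.056*np.sin(a),.095]
E
python3 - <<'E'
from h import *
p=imaging.camera_params("top")
P=np.array([[42,104,16],[-42,104,16],[-42,-104,16],[0,-79,69.]])/1e3
uv=np.array([[82,525],[250,570],[350,160],[272,155]])/4+[340,135]
q,r=fit(p,P,uv);print(q.round(4),r.round(1).tolist())
print("wheel top",H(q,[[0,-.042,.062]]),"hinge",H(q,[[0,-.079,.066]]))
for t in(0,.1,.2,.3,1.92):print(t,H(q,[guard(t)]).round(3),((proj(p,H(q,[guard(t)]))-[340,135])*4).round())
print(((proj(p,H(q,[[0,-.042,.062],[.025,.065,.067],[.025,.081,.067],[.038,0,.022],[.038,-.02,.022]]))-[340,135])*4).round())
E
```

```text
[ 0.4936 -0.2891  1.3195] [[-0.5, -0.1], [0.5, -0.0], [0.4, -0.2], [-0.4, 0.3]]
wheel top [[ 0.53425282 -0.29956986  0.062     ]] hinge [[ 0.57009053 -0.30877089  0.066     ]]
0 [[ 0.602 -0.263  0.095]] [[176.  73.]]
0.1 [[ 0.597 -0.26   0.095]] [[170.  83.]]
0.2 [[ 0.592 -0.257  0.095]] [[165.  94.]]
0.3 [[ 0.587 -0.255  0.095]] [[160. 105.]]
1.92 [[ 0.516 -0.295  0.095]] [[249. 256.]]
[[250. 234.]
 [143. 438.]
 [135. 472.]
 [142. 317.]
 [152. 278.]]
```

Request:
{"op": "step_arm", "data": {"series": [[0.05, 0.04, 0, 0, 0, 9, 0], [0.1, 0.08, 0, 0, 0, 18, 0], [0.15, 0.125, 0, 0, 0, 27, 255], [0.2, 0.165, 0, 0, 0, 36, 255], [0.26, 0.21, -0.01, 0, 0, 45, 255], [0.312, 0.257, -0.03, 0, 0, 54, 255], [0.312, 0.257, -0.05, 0, 0, 54, 255], [0.312, 0.257, -0.05, 0, 0, 54, 255], [0.312, 0.257, -0.05, 0, 0, 54, 255]]}}

```text
clock: 1.23
ee_pos: [0.5341, -0.3006, 0.1815]
tool_rot: [-3.141, 0.0, 1.322]
wrist_force: [-0.1, -0.8, 1.2]
opening: -0.003
grip_force: 0.0
```

Run:
```python
from h import *
s=get_state();print(s["clock"],s["ee_pos"],s["tool_rot"],s["joint_pos"],s["wrist_force"])
p=imaging.camera_params("wrist");cv2.imwrite("pics/w1.png",imaging.read_camera("wrist"))
print(-np.array(p["R"]).T@p["t"],p["fx"])
np.savez("w1.npz",**p)
q=(.4936,-.2891,1.3195)
print(proj(p,H(q,[[.038,0,.022],[.038,-.02,.022],[0,-.042,.062],[.025,.081,.067],[-.025,.081,.067],[.042,.104,.016],[-.042,.104,.016]])).round())
```

```text
1.225 [ 0.53406684 -0.30060093  0.18152249] [-3.14130604e+00  1.96054277e-04  1.32214681e+00] [-7.25581314e-01  1.39153408e-01  4.47047816e-02  1.47651233e+00
 -3.05747037e-04  1.09386459e+00] [-0.0758279  -0.76927649  1.15318295]
[ 0.55358286 -0.22195097  0.32349328] 395.09545726781613
[[270. 169.]
 [296. 169.]
 [325. 233.]
 [139. 198.]
 [149. 268.]
 [135. 162.]
 [150. 264.]]
```

View pics/w1.png

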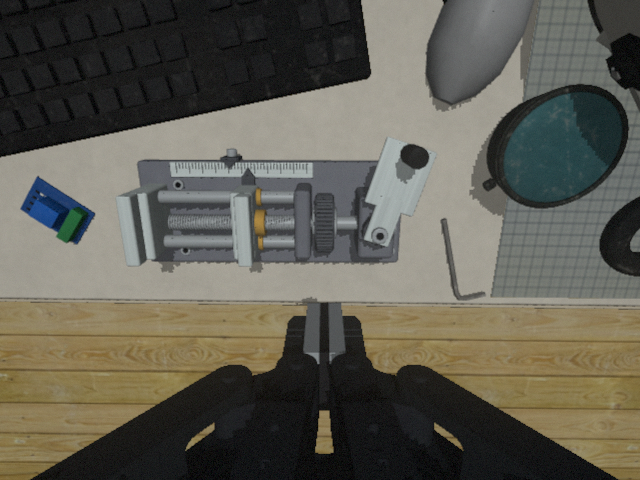

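Run:
```python
import cv2
a=cv2.imread("pics/w1.png")[140:200,210:290]
cv2.imwrite("pics/w1c.png",cv2.resize(a,(800,600),interpolation=cv2.INTER_CUBIC))
```

```text
(no output)
```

View pics/w1c.png

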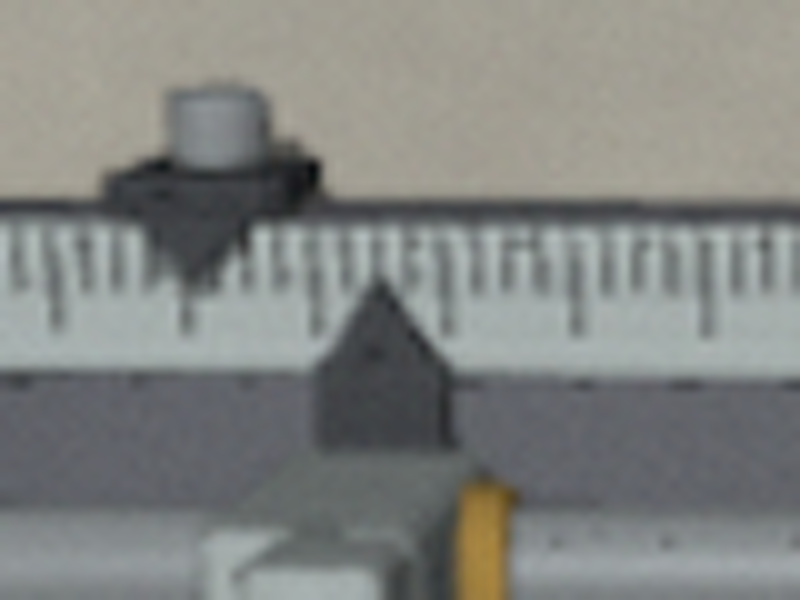

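Request:
{"op": "step_arm", "data": {"series": [[-0.002, -0.008, -0.05, 0, 0, 0, 255], [-0.002, -0.008, -0.1, 0, 0, 0, 255], [-0.002, -0.008, -0.115, 0, 0, 0, 255], [-0.002, -0.008, -0.117, 0, 0, 0, 255], [-0.002, -0.008, -0.118, 0, 0, 0, 255], [-0.002, -0.008, -0.118, 0, 0, 0, 255]]}}

```text
clock: 2.02
ee_pos: [0.5334, -0.3091, 0.0654]
tool_rot: [3.139, 0.001, 1.322]
wrist_force: [-0.0, -0.5, 0.6]
opening: -0.004
grip_force: 0.0
```

Request:
{"op": "step_arm", "data": {"series": [[0, 0, -0.001, 0, 0, 0, 255], [0, 0, -0.002, 0, 0, 0, 255], [0, 0, -0.002, 0, 0, 0, 255]]}}

```text
clock: 2.4
ee_pos: [0.5327, -0.3084, 0.0617]
tool_rot: [3.141, 0.0, 1.322]
wrist_force: [-1.2, 0.2, 3.4]
opening: -0.002
grip_force: 1.2
```

Request:
{"op": "step_arm", "data": {"series": [[0, 0, -0.0005, 0, 0, 0, 255], [0, 0, -0.0005, 0, 0, 0, 255]]}}

```text
clock: 2.65
ee_pos: [0.5327, -0.3086, 0.0616]
tool_rot: [3.141, 0.001, 1.322]
wrist_force: [-0.5, 1.3, 5.5]
opening: 0.001
grip_force: 2.9
```

Request:
{"op": "step_arm", "data": {"series": [[0, 0, -0.0004, 0, 0, 0, 255], [0.0006, 0.0024, -0.0004, 0, 0, 0, 255], [0.0012, 0.0048, -0.0004, 0, 0, 0, 255], [0.0019, 0.0073, -0.0004, 0, 0, 0, 255], [0.0025, 0.0097, -0.0004, 0, 0, 0, 255], [0.0031, 0.0121, -0.0004, 0, 0, 0, 255], [0.0037, 0.0145, -0.0004, 0, 0, 0, 255], [0.0045, 0.0174, -0.0004, 0, 0, 0, 255], [0.0045, 0.0174, -0.0004, 0, 0, 0, 255], [0.0045, 0.0174, -0.0004, 0, 0, 0, 255]]}}

```text
clock: 3.9
ee_pos: [0.5372, -0.2914, 0.0618]
tool_rot: [3.14, 0.001, 1.322]
wrist_force: [-3.2, 1.5, 10.1]
opening: 0.003
grip_force: 5.2
```

```bash
cat >> h.py <<'E'
def wshot(name,c=None):
    p=imaging.camera_params("wrist");a=imaging.read_camera("wrist")
    cv2.imwrite(f"pics/{name}.png",a);np.savez(f"{name}.npz",**p)
    print((-np.array(p["R"]).T@p["t"]).round(4));return p,a
E
python3 - <<'E'
from h import *
q=(.4936,-.2891,1.3195)
p,a=wshot("w2")
u=proj(p,H(q,[[.038,0,.022]]))[0].astype(int);print(u)
y0,x0=max(u[1]-75,0),max(u[0]-100,0);b=a[y0:y0+150,x0:x0+200];print(x0,y0)
cv2.imwrite("pics/w2c.png",cv2.resize(b,None,fx=4,fy=4,interpolation=cv2.INTER_CUBIC))
E
```

```text
[ 0.5566 -0.2125  0.2037]
[235 224]
135 149
```

View pics/w2c.png

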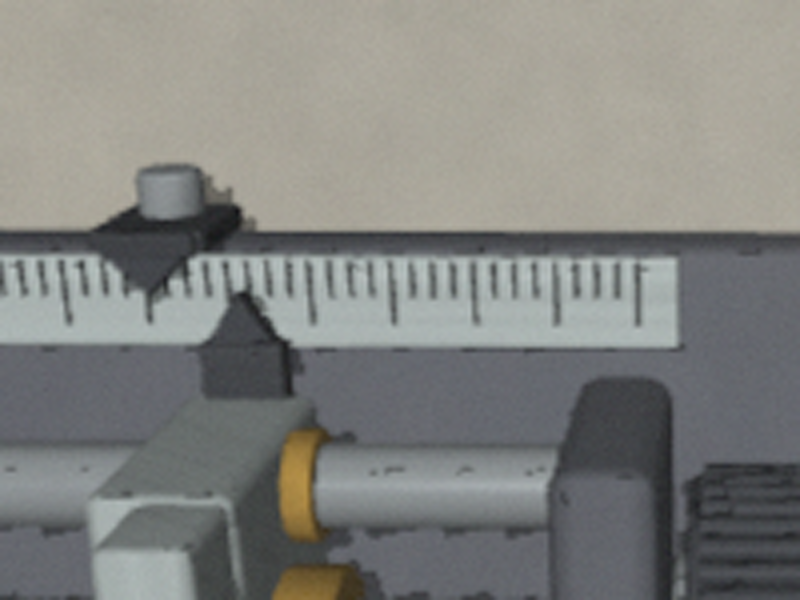

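Request:
{"op": "step_arm", "data": {"series": [[0, 0, 0.005, 0, 0, 0, 255], [0, 0, 0.006, 0, 0, 0, 255], [-0.0045, -0.0174, 0.006, 0, 0, 0, 255], [-0.0045, -0.0174, 0.003, 0, 0, 0, 255], [-0.0045, -0.0174, 0, 0, 0, 0, 255], [-0.0045, -0.0174, 0, 0, 0, 0, 255], [-0.0034, -0.0131, 0, 0, 0, 0, 255], [-0.0023, -0.0087, 0, 0, 0, 0, 255], [-0.0011, -0.0044, 0, 0, 0, 0, 255], [0, 0, 0, 0, 0, 0, 255], [0, 0, 0, 0, 0, 0, 255]]}}

```text
clock: 5.32
ee_pos: [0.537, -0.2909, 0.0617]
tool_rot: [3.141, 0.001, 1.322]
wrist_force: [-4.4, 2.4, 12.1]
opening: 0.001
grip_force: 6.3
```

Request:
{"op": "step_arm", "data": {"series": [[0, 0, 0.005, 0, 0, 0, 255], [0, 0, 0.006, 0, 0, 0, 255], [-0.0045, -0.0174, 0.006, 0, 0, 0, 255], [-0.0045, -0.0174, 0.003, 0, 0, 0, 255], [-0.0045, -0.0174, 0, 0, 0, 0, 255], [-0.0045, -0.0174, 0, 0, 0, 0, 255], [-0.0034, -0.0131, 0, 0, 0, 0, 255], [-0.0023, -0.0087, 0, 0, 0, 0, 255], [-0.0011, -0.0044, 0, 0, 0, 0, 255], [0, 0, 0, 0, 0, 0, 255], [0, 0, 0, 0, 0, 0, 255]]}}

```text
clock: 6.7
ee_pos: [0.537, -0.2909, 0.0617]
tool_rot: [3.141, 0.001, 1.322]
wrist_force: [-5.4, 2.2, 12.8]
opening: 0.002
grip_force: 6.3
```

Run:
```python
from h import *
p,a=wshot("w3")
b=a[149:299,135:335]
cv2.imwrite("pics/w3c.png",cv2.resize(b,None,fx=4,fy=4,interpolation=cv2.INTER_CUBIC))
```

```text
[ 0.5564 -0.2121  0.2036]
```

View pics/w3c.png

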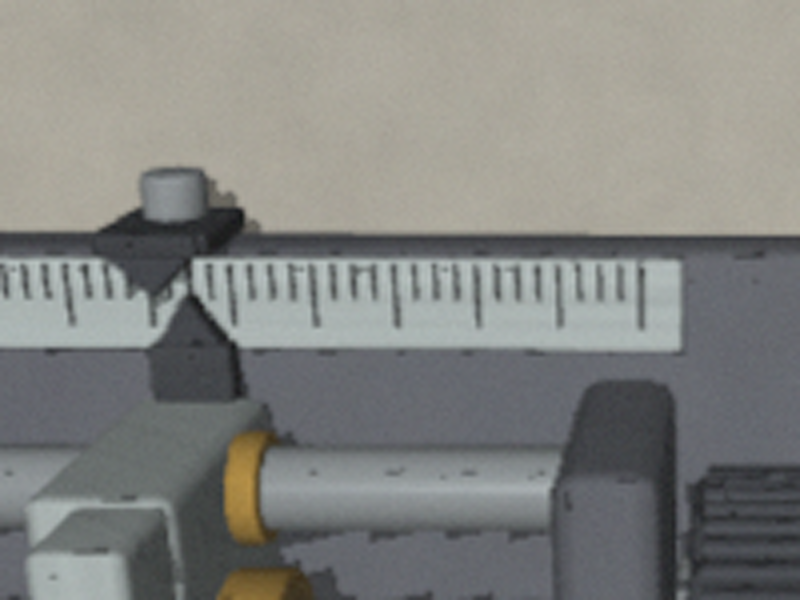

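Request:
{"op": "step_arm", "data": {"series": [[0, 0, 0.005, 0, 0, 0, 255], [0, 0, 0.006, 0, 0, 0, 255], [-0.0045, -0.0174, 0.006, 0, 0, 0, 255], [-0.0045, -0.0174, 0.003, 0, 0, 0, 255], [-0.0045, -0.0174, 0, 0, 0, 0, 255], [-0.0045, -0.0174, 0, 0, 0, 0, 255], [-0.0034, -0.0131, 0, 0, 0, 0, 255], [-0.0023, -0.0087, 0, 0, 0, 0, 255], [-0.0011, -0.0044, 0, 0, 0, 0, 255], [0, 0, 0, 0, 0, 0, 255], [0, 0, 0, 0, 0, 0, 255]]}}

```text
clock: 8.12
ee_pos: [0.537, -0.2909, 0.0618]
tool_rot: [3.141, 0.001, 1.322]
wrist_force: [-3.8, 2.0, 13.1]
opening: -0.001
grip_force: 6.3
```

Request:
{"op": "step_arm", "data": {"series": [[0, 0, 0.005, 0, 0, 0, 255], [0, 0, 0.006, 0, 0, 0, 255], [-0.003, -0.0116, 0.006, 0, 0, 0, 255], [-0.003, -0.0116, 0.003, 0, 0, 0, 255], [-0.003, -0.0116, 0, 0, 0, 0, 255], [-0.003, -0.0116, 0, 0, 0, 0, 255], [-0.0024, -0.0093, 0, 0, 0, 0, 255], [-0.0018, -0.007, 0, 0, 0, 0, 255], [-0.0013, -0.005, 0, 0, 0, 0, 255], [-0.0013, -0.005, 0, 0, 0, 0, 255], [-0.0013, -0.005, 0, 0, 0, 0, 255]]}}

```text
clock: 9.5
ee_pos: [0.5357, -0.2964, 0.0618]
tool_rot: [3.141, 0.001, 1.322]
wrist_force: [-5.2, 0.7, 13.0]
opening: -0.002
grip_force: 6.3
```

Request:
{"op": "step_arm", "data": {"series": [[0, 0, 0.01, 0, 0, 0, 255], [0, 0, 0.04, 0, 0, 0, 255], [0, 0, 0.06, 0, 0, 0, 255], [0, 0, 0.06, 0, 0, 0, 255], [0, 0, 0.06, 0, 0, 0, 255]]}}

```text
clock: 10.12
ee_pos: [0.5354, -0.2956, 0.1194]
tool_rot: [-3.141, -0.0, 1.322]
wrist_force: [-0.7, 0.5, 0.0]
opening: -0.004
grip_force: 0.0
```

Run:
```python
from h import *
q=(.4936,-.2891,1.3195)
p,a=wshot("w4")
u=proj(p,H(q,[[.038,.018,.022]]))[0].astype(int)
y0,x0=u[1]-50,u[0]-65;b=a[y0:y0+100,x0:x0+130];print(x0,y0)
cv2.imwrite("pics/w4c.png",cv2.resize(b,None,fx=6,fy=6,interpolation=cv2.INTER_CUBIC))
```

```text
[ 0.5549 -0.2171  0.2614]
162 141
```

View pics/w4c.png

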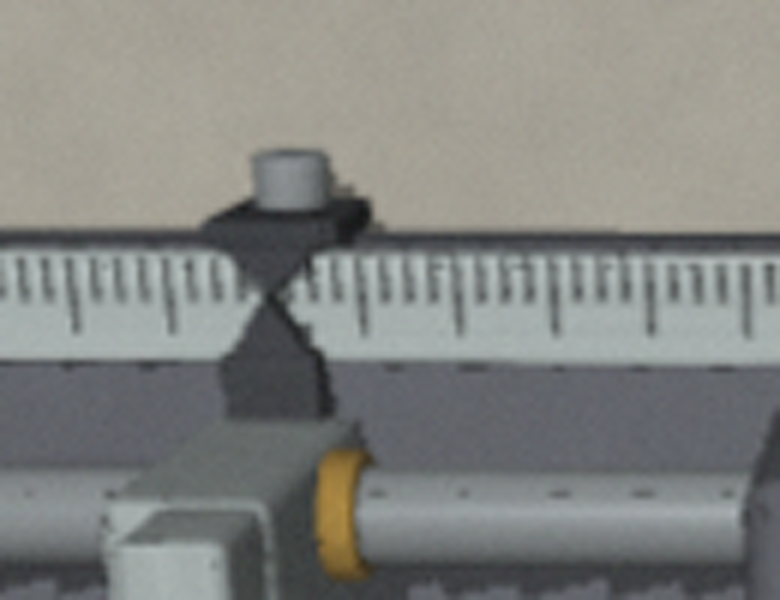

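Run:
```python
from h import *
q=(.4936,-.2891,1.3195)
p=dict(np.load("w1.npz"))
for t in(0,.05,.1,.15,.2):print(t,proj(p,H(q,[guard(t)])).round(1))
s=get_state();e=s["ee_pos"];print(s["clock"],e)
def F(t,d):
    a=t-.35;P=[.056*np.cos(a)+d*np.sin(a),-.079+.056*np.sin(a)-d*np.cos(a),.075]
    return (H(q,[P])[0]-e).round(4),round(np.degrees(a),1)
print(*F(.05,.026))
for t in np.arange(.05,1.96,.1):print(round(t,2),*F(t,.013))
print(*F(1.92,.013),*F(1.92,.04))
```

```text
0 [[424.  161.4]]
0.05 [[419.5 159.8]]
0.1 [[414.8 158.5]]
0.15 [[410.1 157.3]]
0.2 [[405.3 156.5]]
10.175 [ 0.5351759  -0.29545983  0.11910594]
[ 0.0864  0.0208 -0.0441] -17.2
0.05 [ 0.0753  0.0276 -0.0441] -17.2
0.15 [ 0.0711  0.0314 -0.0441] -11.5
0.25 [ 0.0664  0.0348 -0.0441] -5.7
0.35 [ 0.0615  0.0377 -0.0441] 0.0
0.45 [ 0.0562  0.0401 -0.0441] 5.7
0.55 [ 0.0508  0.042  -0.0441] 11.5
0.65 [ 0.0452  0.0433 -0.0441] 17.2
0.75 [ 0.0395  0.044  -0.0441] 22.9
0.85 [ 0.0338  0.0442 -0.0441] 28.6
0.95 [ 0.028   0.0438 -0.0441] 34.4
1.05 [ 0.0224  0.0428 -0.0441] 40.1
1.15 [ 0.0168  0.0413 -0.0441] 45.8
1.25 [ 0.0115  0.0392 -0.0441] 51.6
1.35 [ 0.0063  0.0366 -0.0441] 57.3
1.45 [ 0.0015  0.0335 -0.0441] 63.0
1.55 [-0.003   0.0299 -0.0441] 68.8
1.65 [-0.0071  0.0259 -0.0441] 74.5
1.75 [-0.0108  0.0215 -0.0441] 80.2
1.85 [-0.0141  0.0168 -0.0441] 85.9
1.95 [-0.0168  0.0117 -0.0441] 91.7
[-0.016   0.0133 -0.0441] 90.0 [-0.0093  0.0394 -0.0441] 90.0
```

Request:
{"op": "step_arm", "data": {"series": [[0.04, 0.01, 0.005, 0, 0, -9, 255], [0.0864, 0.0208, 0.005, 0, 0, -17, 255], [0.0864, 0.0208, 0.005, 0, 0, -17, 255], [0.0864, 0.0208, -0.02, 0, 0, -17, 255], [0.0864, 0.0208, -0.044, 0, 0, -17, 255], [0.0864, 0.0208, -0.044, 0, 0, -17, 255], [0.0864, 0.0208, -0.044, 0, 0, -17, 255]]}}

```text
clock: 11.05
ee_pos: [0.6219, -0.2753, 0.0772]
tool_rot: [3.141, 0.0, 1.026]
wrist_force: [-0.5, 0.6, 0.4]
opening: 0.003
grip_force: 0.0
```

Request:
{"op": "step_arm", "data": {"series": [[-0.006, 0.003, 0, 0, 0, 0, 255], [-0.011, 0.007, 0, 0, 0, 0, 255], [-0.0153, 0.0106, 0, 0, 0, 5.5, 255], [-0.02, 0.014, 0, 0, 0, 11.3, 255], [-0.0249, 0.0169, 0, 0, 0, 17, 255], [-0.0302, 0.0193, 0, 0, 0, 22.7, 255], [-0.0356, 0.0212, 0, 0, 0, 28.5, 255], [-0.0412, 0.0225, 0, 0, 0, 34.2, 255], [-0.0469, 0.0232, 0, 0, 0, 39.9, 255], [-0.0526, 0.0234, 0, 0, 0, 45.6, 255], [-0.0526, 0.0234, 0, 0, 0, 45.6, 255]]}}

```text
clock: 12.42
ee_pos: [0.5693, -0.2516, 0.077]
tool_rot: [3.141, 0.001, 1.821]
wrist_force: [0.4, 0.2, 0.9]
opening: 0.001
grip_force: 0.0
```

Request:
{"op": "step_arm", "data": {"series": [[-0.0058, -0.0004, 0, 0, 0, 5.8, 255], [-0.0114, -0.0014, 0, 0, 0, 11.5, 255], [-0.017, -0.0029, 0, 0, 0, 17.2, 255], [-0.0223, -0.005, 0, 0, 0, 23, 255], [-0.0275, -0.0076, 0, 0, 0, 28.7, 255], [-0.0323, -0.0107, 0, 0, 0, 34.4, 255], [-0.0368, -0.0143, 0, 0, 0, 40.2, 255], [-0.0409, -0.0183, 0, 0, 0, 45.9, 255], [-0.0446, -0.0227, 0, 0, 0, 51.6, 255], [-0.0479, -0.0274, 0, 0, 0, 57.3, 255], [-0.0479, -0.0274, 0, 0, 0, 57.3, 255]]}}

```text
clock: 13.8
ee_pos: [0.5228, -0.2764, 0.0769]
tool_rot: [3.136, 0.001, 2.822]
wrist_force: [6.3, 15.4, 4.2]
opening: -0.001
grip_force: 8.0
```

Run:
```python
from h import *
cv2.imwrite("pics/t5.png",imaging.read_camera("top"))
s=get_state();print(s["ee_pos"],s["joint_pos"].round(2),s["wrist_force"])
p,a=wshot("w5")
```

```text
[ 0.52280677 -0.27619508  0.0768433 ] [-0.71  0.11 -0.18  1.28  0.01 -0.39] [ 7.4450034  14.37980822  4.35579217]
[ 0.4439 -0.2519  0.2187]
```

View pics/w5.png

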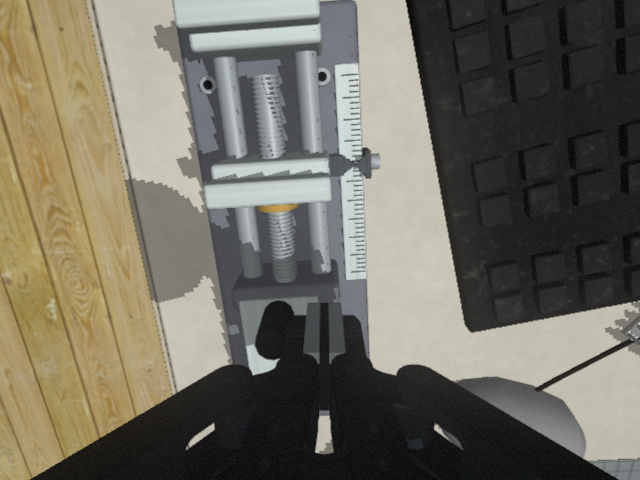

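Request:
{"op": "step_arm", "data": {"series": [[0.003, 0.01, 0, 0, 0, 0, 255], [0.007, 0.028, 0, 0, 0, 0, 255], [0.007, 0.028, 0.02, 0, 0, 0, 255], [0.007, 0.028, 0.06, 0, 0, 0, 255], [0.0, 0.028, 0.09, 0, 0, 0, 255], [0, 0.028, 0.09, 0, 0, 0, 255], [0, 0.028, 0.09, 0, 0, 0, 255]]}}

```text
clock: 14.78
ee_pos: [0.5216, -0.2513, 0.1669]
tool_rot: [-3.141, 0.001, 2.821]
wrist_force: [-0.1, -0.6, -0.0]
opening: 0.001
grip_force: 0.0
```

Run:
```python
from h import *
q=(.4936,-.2891,1.3195)
p,a=wshot("w6")
print(get_state()["wrist_force"])
for t in(1.7,1.8,1.92):print(proj(p,H(q,[guard(t)])).round())
print(proj(p,H(q,[[.038,.018,.022],[-.042,.104,.016]])).round())
b=a[100:400,150:550];cv2.imwrite("pics/w6c.png",cv2.resize(b,None,fx=2,fy=2,interpolation=cv2.INTER_CUBIC))
```

```text
[ 0.4431 -0.2262  0.3088]
[ 0.29979261  0.58060638 -1.14287135]
[[273. 275.]]
[[263. 274.]]
[[252. 274.]]
[[314. 179.]
 [186.  59.]]
```

View pics/w6c.png

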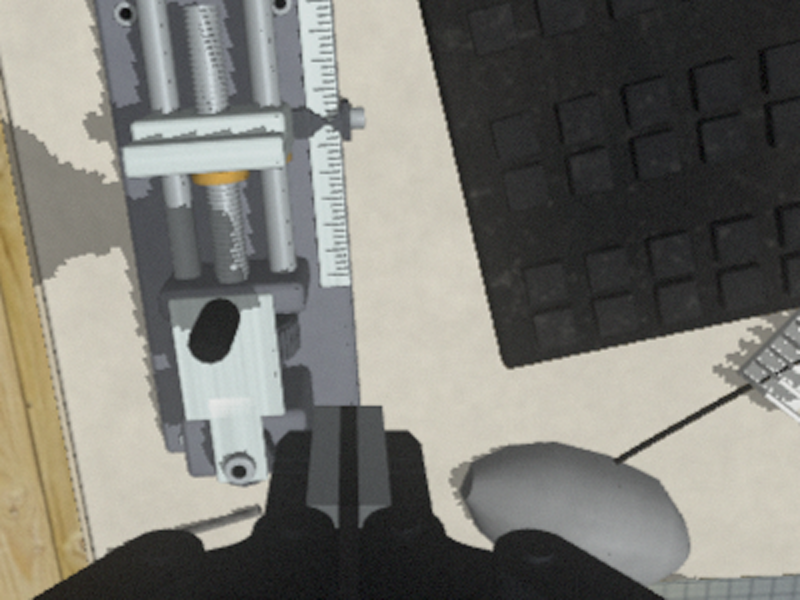

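```bash
python3 -c "
from cell import ticket
print(ticket.hand_in())"
```

```text
the job is handed in; nothing more can be done
None
```

The job is handed in. In the last wrist picture the jaw pointer stands opposite the gauge tip, the guard is at about 1.91 of 1.92 rad over the wheel, and the arm is clear. It took about 15 s of the 64 s, and no verdict was returned.

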